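# Check a visitor's case into the crowded deposit tray

## Robot

A 6-joint arm with a two-finger parallel gripper is mounted at the origin on the work surface. World frame = base frame: x ahead of the robot, y to its left, z up, the work surface at z = 0. Lengths are in m, angles in rad, forces in N, time in s.
With the tool pointing down it reaches from about 0.325 to 0.775 m from the base axis. Payload 5.5 kg.
Tool frame: the origin (TCP) lies at the very end of the fingers, on their centre line; the grasp point (between the pads) lies 19 mm behind it (grasp_offset is the distance from the TCP to the grasp point, in m); z points along the fingers, y is the direction in which the jaws open and shut (so a half turn about z gives the same grasp; the last joint's range is limited). The gripper opens to 88 mm and grips with 3 to 60 N. Pads are 20 mm wide; open, the fingers measure 115 mm over their backs; the gripper's body (75 mm by 178 mm) begins 61 mm behind the grasp point.
Start: joints at [-1.366, 0.091, 1.231, -0, 1.82, -0.057], TCP at [0.155, -0.58, 0.223] pointing down, gripper open.
Joint ranges: [-2.87, 2.87], [-0.86, 2.18], [0.17, 2.46], [-1.51, 4.65], [0.06, 2.69], [-2.65, 2.65]. Speed limits (rad/s): [2.57, 2.57, 3.01, 3.14, 3.14, 3.14].

## Interface

Orientations are given as a rotation vector (axis times angle).
In Python, from workcell import get_state, get_image, job_done, grasp_offset gives the robot as it stands.
- The arm moves only by the tool servo_tool, never from a script. Its argument "deltas" is a list of rows, each a list of 4 numbers: the shift along the world's x, y, z in mm, then the turn about the world's z in rad. A call has 1 to 5 rows; each row is the pose to reach, as a shift and turn from the pose measured when the call began; what a row does not reach only later rows make up. A row lasts 1/12 s, in which the tool goes at most 41.7 mm and 7.16 degrees, less where a joint would pass 70% of its speed; a pose out of reach is approached as far as the arm can. A call with a gripper value outside its range is refused whole. "gripper" is the closure, from 0 (fully open) to 1 (shut), set as the call begins (left out, the last holds). The fingers move at their own pace and stop on an object; the grip force is fixed at half the most. Time passes only in rows, so rows that repeat a pose let the fingers close. It gives the time, the measured TCP pose, the force and the opening at its end, in the units of the state.
- get_state(): the state, without advancing time (a new reading comes with each control period).
- get_image(name): name is "scene" or "top" or "wrist"; returns a dict with "img" (420x560x3 uint8, blue, green, red), "vertical_fov" (degrees; the focal length in pixels is half the picture's height over the tangent of half this angle, whatever the lens; pixels are square), "cx", "cy" (the principal point, pixels), "dist" ([k1, k2, p1, p2, k3] as OpenCV has them; the pictures are not rectified), "world_from_camera" (4x4, takes a point from camera to world coordinates). Camera axes: x right, y down, z forward; pixel columns grow to the right and rows downward; lengths in m; the calibration is good to about 2 mm. A picture is of the moment at which its call begins. There is no depth.
- job_done(): hands the job in, once; it reports no verdict.
The state is a dict: "time_s": time; "joint_pos": joint angles; "qd": joint speeds; "joint_torque": joint torques, N m; "position": TCP position; "tool_rot": TCP orientation; "ft_force": force on the tool from outside, world axes, zero at the start; "wrist_torque": the same for the moment, N m; "opening": opening from 0.0 (shut) to 1.0 (fully open).
Only numpy, scipy, OpenCV 4.12 (cv2) and the standard library are available. Lean on these libraries where they do the work, as an engineer would, in place of code of your own. Each camera call takes 0.05 s, during which the arm holds its last target. There are 200 camera calls.

## Task

Check in the small aluminium case with the carrying handle: set it down gently, flat on its base with the handle up, in the free space on the pulled-out deposit tray, without the case or the robot touching any of the things already on it. Then, with the case let go, push the tray smoothly (do not slam it) fully into its cabinet, with everything still standing on it; leave the bell and the flask on the counter where they are.

Things in the scene. Friction and masses are not known exactly. Their poses are not given: they have to be found in the camera images.
- case: the visitor's small hard case: aluminium box 160 long (its x) x 64 wide (its y) x 72 high, with a fixed black carrying handle on top; it stands on its underside on the counter, handle up; about 0.45 kg. Origin: centre of its underside, z up.
- case_handle (a point): middle of the case's handle bar, 106 mm above the case's underside. The bar runs along the case's x: 80 mm free between two posts, 14 mm thick across (y) and 12 mm high; 28 mm free between bar and box. Axes as the case's.
- tray_floor (a point): centre of the sliding tray's inner floor, 14 mm above the counter; x points into the cabinet (the way the tray closes), y along its width, z up. Grey tray, white floor, inside -115 to +117 mm in x, -192 to +192 in y; side and rear walls 32 mm above the floor, front panel 47 mm and 10 thick. It holds three other deposits, standing loose; one place along its width is free.
- tray_handle (a point): middle of the steel bar handle on the outside of the tray's front panel: bar 120 mm long along the tray's y, 35 mm in front of the panel (towards the robot), about 41 mm above the counter. Axes as the tray's. Push it, or the front panel, along the tray's +x to close the tray.
- tray (a joint): how far the tray is pushed into its grey cabinet (440 wide, 155 high, 270 deep, clear top), in m: 0 fully out, 0.25 fully in (stop); it starts at 0 to 0.027. About 3 N of friction; it stays where it is left. Fully in, its front panel stands 40 mm proud of the cabinet's mouth.
- glasses_case: deposit on the tray: black hard glasses case with rounded edges, 165 (x) x 62 (y) x 42 high, lying flat. Origin: centre of its underside.
- lunch_tin: deposit on the tray: steel lunch tin with lid, 179 (x) x 72 (y) x 58 high. Origin: centre of its underside.
- camera: deposit on the tray: black compact camera standing on its underside, 130 (x) x 66 high; the body reaches from -10 to +30 mm in its y, the lens (52 diameter) to -33 mm in y. Origin: on its underside.
- bell: steel counter bell on the counter, 84 diameter, 57 high; not to be disturbed. Origin: centre of its underside.
- flask: steel flask standing on the counter, 68 diameter, 190 high; not to be disturbed. Origin: centre of its underside.

How it is judged:
By the outcome, as a careful person would: the job done as asked, in the order asked, and still so for the second after the job is handed in, with the robot touching nothing.
It also fails if it takes over 54 s, if anything falls off the work surface, if the arm or the gripper's body presses on something with over 40 N, if the wrist force passes 120 N, or if a joint passes its speed limit or range.

## Working session

There is one attempt and no reset: what is moved stays moved. The work goes in short steps, Python scripts to look and compute and a tool call to move; the robot and the scene stay as the last step left them, time stands still between calls to the robot, and variables do not carry over. Pictures are saved under pics/ and viewed, on a budget of 10 in all, crops included, one or two more only if the job needs it, and the job is handed in when it is done.

Besides the shell and the picture viewer there is one more tool, called by a JSON object that holds its "api" and its "payload". servo_tool: Moves the arm, as the interface text tells. Its arguments: {"type":"object","properties":{"deltas":{"type":"array"},"gripper":{"type":"number"}},"required":["deltas"]}

```bash
mkdir -p pics
cat > h.py <<'E'
import numpy as np, cv2
from workcell import *
def cam(d):
    f=210/np.tan(np.radians(d["vertical_fov"])/2)
    return np.array([[f,0,d["cx"]],[0,f,d["cy"]],[0,0,1.]]),np.array(d["dist"],float),np.array(d["world_from_camera"])
def ray(d,uv,z):
    K,D,T=cam(d); n=cv2.undistortPoints(np.array(uv,float).reshape(-1,1,2),K,D).reshape(-1,2)
    v=np.c_[n,np.ones(len(n))]@T[:3,:3].T; o=T[:3,3]
    return o+v*((z-o[2])/v[:,2])[:,None]
def proj(d,P):
    K,D,T=cam(d); R=T[:3,:3].T; 
    return cv2.projectPoints(np.array(P,float).reshape(-1,1,3),cv2.Rodrigues(R)[0],-R@T[:3,3],K,D)[0].reshape(-1,2)
E
python3 - <<'E'
from h import *
import pickle
a=get_image("scene");b=get_image("top")
pickle.dump((a,b),open("im.pkl","wb"))
cv2.imwrite("pics/scene.png",a["img"]);cv2.imwrite("pics/top.png",b["img"])
for d in(a,b):print(d["vertical_fov"],np.round(d["world_from_camera"],3).tolist())
s=get_state();print(s["time_s"],s["position"],s["tool_rot"],grasp_offset)
E
```

```text
51.340348109415324 [[-0.193, 0.672, -0.715, 1.329], [0.981, 0.146, -0.127, 0.019], [0.019, -0.726, -0.687, 0.829], [0.0, 0.0, 0.0, 1.0]]
53.72148380995286 [[0.004, -0.999, 0.04, 0.497], [-1.0, -0.004, 0.014, -0.13], [-0.013, -0.04, -0.999, 1.293], [0.0, 0.0, 0.0, 1.0]]
0.1 [ 0.15523616 -0.57928613  0.22162507] [-3.11295842e+00 -4.09848751e-01  1.77727964e-04] 0.0187
```

View pics/scene.png

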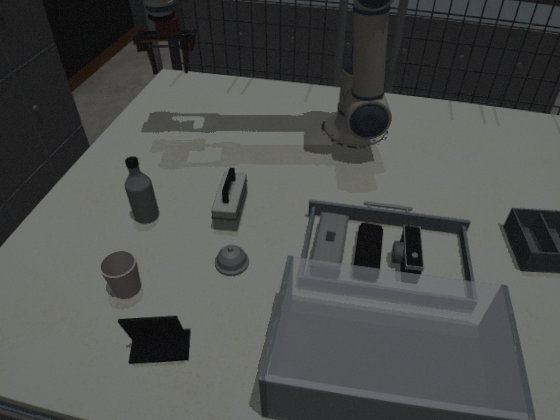

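View pics/top.png

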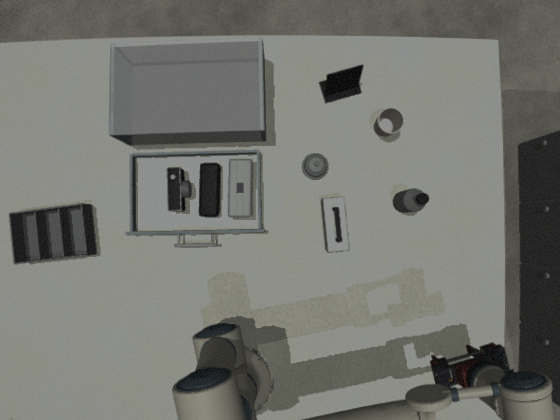

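The scene view shows the case with its handle near (229,197), the bell at (231,260) and the flask at (143,197). In the top view the case is near (335,223), the tray spans (132..265, 152..235), and its free slot is on the left at u≈137–167. The camera is at (177,190), the glasses case at (209,190), the tin at (240,188), the bell at (315,166) and the flask at (408,201). Next I'll enlarge this area to measure it.

Run:
```python
from h import *
import pickle
a,b=pickle.load(open("im.pkl","rb"))
c=b["img"][142:258,110:370];c=cv2.resize(c,None,fx=3,fy=3,interpolation=cv2.INTER_CUBIC)
c=np.clip(c.astype(float)*1.5,0,255).astype(np.uint8)
for u in range(110,370,20):cv2.putText(c,str(u),((u-110)*3,8),0,.3,(0,0,255));cv2.line(c,((u-110)*3,10),((u-110)*3,16),(0,0,255))
for v in range(150,258,10):cv2.putText(c,str(v),(0,(v-142)*3),0,.3,(0,0,255))
cv2.imwrite("pics/crop.png",c)
g=cv2.cvtColor(b["img"],cv2.COLOR_BGR2GRAY)
# dark handle of case
m=np.zeros_like(g);m[200:245,325:350]=(g[200:245,325:350]<60)
cs,_=cv2.findContours(m,0,1);k=max(cs,key=cv2.contourArea);r=cv2.minAreaRect(k);print("handle",r,ray(b,[r[0]],.112),ray(b,cv2.boxPoints(r),.112).round(4).tolist())
for n,(u0,u1,z,t) in dict(cam=(160,195,.08,60),gl=(196,224,.056,60)).items():
    m=np.zeros_like(g);m[160:222,u0:u1]=(g[160:222,u0:u1]<t)
    cs,_=cv2.findContours(m,0,1);k=max(cs,key=cv2.contourArea);r=cv2.minAreaRect(k);print(n,r,ray(b,cv2.boxPoints(r),z).round(4)[:,:2].tolist())
```

```text
handle ((336.99505615234375, 223.95050048828125), (34.32878494262695, 5.174193382263184), 84.2894058227539) [[ 0.49158708 -0.29548595  0.112     ]] [[0.5394, -0.2833, 0.112], [0.541, -0.298, 0.112], [0.4438, -0.3077, 0.112], [0.4423, -0.293, 0.112]]
cam ((173.5, 188.5), (41.0, 11.0), 90.0) [[0.6548, 0.1994], [0.6548, 0.1664], [0.5333, 0.1645], [0.5331, 0.1974]]
gl ((209.4844512939453, 189.46615600585938), (20.58856773376465, 53.33704376220703), 1.9091525077819824) [[0.5139, 0.1115], [0.6746, 0.1082], [0.6726, 0.0458], [0.5122, 0.0495]]
```

View pics/crop.png

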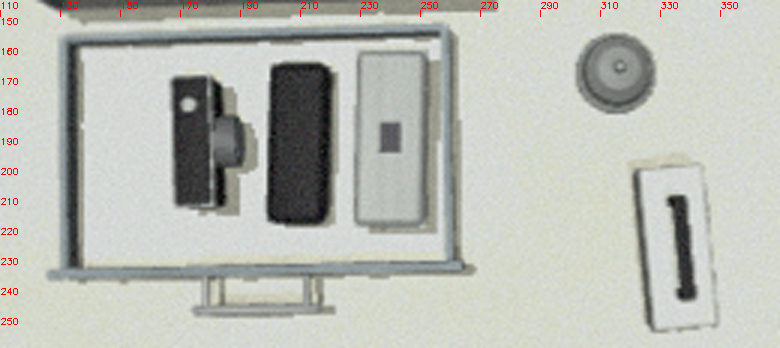

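The crop shows the tray's left inner floor edge at u≈136.7 and the right wall's inner top at u≈258. The camera body's left edge is at u≈168 (v 167–211). The front panel top runs from (127,234) to (265,231), and the case top's corners are near (322,198), (345,197), (349,250) and (327,252).

Run:
```python
from h import *
import pickle
a,b=pickle.load(open("im.pkl","rb"))
g=lambda u,v:(110+u/3,142+v/3)
def R(n,pts,z):print(n,ray(b,[g(*p) for p in pts],z)[:,:2].round(4).tolist())
R("left floor edge",[(81,45),(82,265)],.014)
R("right wall inner top",[(443,40),(452,262)],.046)
R("left wall top in/out",[(68,45),(70,265),(61,45),(63,265)],.046)
R("rear wall inner top",[(75,41),(445,33)],.046)
R("front panel outer top",[(50,278),(465,269)],.061)
R("front panel inner top",[(80,268),(448,263)],.061)
R("bar ends",[(195,311),(333,308)],.045)
R("cam left edge top",[(174,77),(176,207)],.08)
R("cam left edge bottom",[(174,77),(176,207)],.014)
R("case top corners",[(634,170),(703,164),(717,324),(654,330)],.072)
R("bell",[(617,66)],.057)
R("tin",[(358,52),(425,52),(425,226),(355,222)],.072)
gg=cv2.cvtColor(a["img"],cv2.COLOR_BGR2GRAY)
m=np.zeros_like(gg);m[160:215,212:245]=gg[160:215,212:245]<40
ys,xs=np.nonzero(m);print(xs.min(),xs.max(),ys.min(),ys.max())
print("scene handle", proj(a,[[.4916,-.2955,.106],[.5316,-.2915,.106],[.4516,-.2995,.106]]))
```

```text
left floor edge [[0.6984, 0.3172], [0.468, 0.3116]]
right wall inner top [[0.698, -0.065], [0.4742, -0.0754]]
left wall top in/out [[0.6934, 0.3196], [0.4686, 0.3131], [0.6934, 0.327], [0.4686, 0.3204]]
rear wall inner top [[0.6975, 0.3124], [0.7051, -0.067]]
front panel outer top [[0.4557, 0.3281], [0.4676, -0.089]]
front panel inner top [[0.466, 0.2974], [0.4734, -0.0721]]
bar ends [[0.4232, 0.184], [0.4274, 0.044]]
cam left edge top [[0.6558, 0.1994], [0.5272, 0.1953]]
cam left edge bottom [[0.6644, 0.2173], [0.5289, 0.213]]
case top corners [[0.5657, -0.2549], [0.5719, -0.3229], [0.415, -0.3365], [0.409, -0.2747]]
bell [[0.6705, -0.2396]]
tin [[0.6817, 0.0178], [0.6818, -0.0486], [0.5098, -0.0498], [0.5135, 0.0192]]
222 244 168 214
scene handle [[229.42648328 180.16041817]
 [226.3073491  190.13746215]
 [232.39422748 170.68685371]]
```

{"api": "servo_tool", "payload": {"deltas": [[25, 21, 0, -0.03], [55, 46, 0, -0.06], [85, 72, 0, -0.09], [115, 97, 0, -0.12], [145, 122, 0, -0.16]], "gripper": 0}}

```text
time_s: 0.52
position: [0.3011, -0.4559, 0.2211]
tool_rot: [-3.135, -0.157, 0.0]
ft_force: [-0.8, -0.5, 0.6]
opening: 1.001
```

Run:
```python
from h import *
import pickle
a,b=pickle.load(open("im.pkl","rb"))
print("flask",ray(b,[(422,197)],.19),ray(a,[(147,217)],0),ray(a,[(133,162)],.19))
s=get_state();print(s["position"],s["tool_rot"],s["joint_pos"])
```

```text
flask [[ 0.56471937 -0.51359251  0.19      ]] [[ 0.56845241 -0.51530791  0.        ]] [[ 0.57158644 -0.5086655   0.19      ]]
[ 0.3011324  -0.45586339  0.22109592] [-3.13521629e+00 -1.56522175e-01  4.72695292e-04] [-1.04984102e+00 -5.17278587e-02  1.37809760e+00  8.80040605e-04
  1.81756195e+00  4.21404336e-01]
```

{"api": "servo_tool", "payload": {"deltas": [[30, 25, 0, 0], [60, 50, 0, 0], [90, 76, 0, 0], [120, 101, 0, 0], [145, 122, 0, 0]]}}

```text
time_s: 0.93
position: [0.4477, -0.3316, 0.2207]
tool_rot: [-3.134, -0.158, 0.001]
ft_force: [0.3, -0.8, 0.1]
opening: 1.002
```

{"api": "servo_tool", "payload": {"deltas": [[20, 17, -5, 0], [35, 30, -10, 0], [45, 38, -15, 0], [45, 38, -20, 0], [45, 38, -20, 0]]}}

```text
time_s: 1.35
position: [0.4921, -0.2935, 0.1987]
tool_rot: [-3.133, -0.159, 0.005]
ft_force: [-0.5, 0.3, 0.5]
opening: 1.001
```

Run:
```python
from h import *
w=get_image("wrist");cv2.imwrite("pics/w1.png",w["img"])
s=get_state();print(s["position"],s["tool_rot"])
print(proj(w,[[.491,-.296,.106],[.531,-.292,.106],[.451,-.300,.106]]))
print(np.round(w["world_from_camera"],3))
g=cv2.cvtColor(w["img"],cv2.COLOR_BGR2GRAY)
np.save("w1.npy",g)
m=(g<55).astype(np.uint8)
for k in cv2.findContours(m,0,1)[0]:
    if cv2.contourArea(k)>800:
        r=cv2.minAreaRect(k);print(r,ray(w,cv2.boxPoints(r),.112)[:,:2].round(4).tolist(),ray(w,[r[0]],.112))
```

```text
[ 0.49179898 -0.29414048  0.19957843] [-3.13370056 -0.15740203  0.00379156]
[[283.15091464 213.5955886 ]
 [283.33391084 168.55592843]
 [282.98309115 255.11824018]]
[[ 0.1   -0.958 -0.267  0.565]
 [-0.995 -0.098 -0.022 -0.287]
 [-0.005  0.268 -0.963  0.36 ]
 [ 0.     0.     0.     1.   ]]
((279.5, 328.0), (182.0, 559.0), 90.0) [[0.4455, -0.0472], [0.4961, -0.5401], [0.2964, -0.611], [0.233, -0.0168]] [[ 0.37666434 -0.30426179  0.112     ]]
((285.6667785644531, 209.494140625), (15.66425609588623, 111.19342041015625), 1.005086064338684) [[0.4434, -0.2951], [0.5436, -0.2869], [0.5446, -0.2998], [0.4446, -0.3094]] [[ 0.49665846 -0.29757344  0.112     ]]
((501.27105712890625, 146.9356231689453), (100.91410827636719, 79.72714233398438), 12.608607292175293) [[0.5401, -0.4257], [0.6013, -0.424], [0.5927, -0.5054], [0.5299, -0.5131]] [[ 0.56713218 -0.46669719  0.112     ]]
((67.93685150146484, 97.6626968383789), (108.37847900390625, 197.9482879638672), 9.1178617477417) [[0.4918, -0.053], [0.6398, -0.0977], [0.637, -0.1737], [0.4858, -0.1423]] [[ 0.56992681 -0.11777682  0.112     ]]
((43.705589294433594, 77.05632781982422), (158.14492797851562, 28.211944580078125), 83.25442504882812) [[0.6335, -0.09], [0.6377, -0.1103], [0.5256, -0.113], [0.5205, -0.0897]] [[ 0.58312479 -0.10064245  0.112     ]]
```

View pics/w1.png

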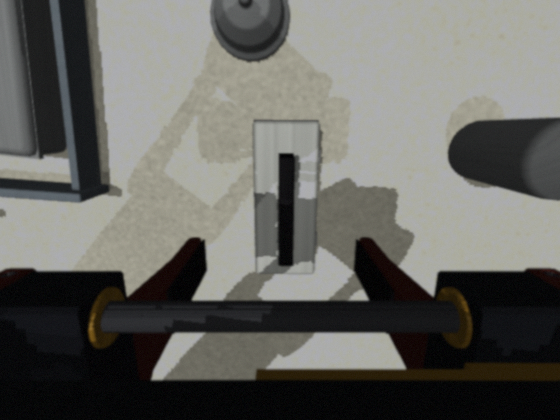

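The wrist view shows the handle between the open jaws at about (286,209). It is 3–4 mm off and well aligned, so I'll go down.

{"api": "servo_tool", "payload": {"deltas": [[2, -3, -18, 0], [2, -3, -40, 0], [2, -3, -62, 0], [2, -3, -82, 0], [2, -3, -95, 0]]}}

```text
time_s: 1.82
position: [0.492, -0.2982, 0.1025]
tool_rot: [-3.133, -0.154, 0.007]
ft_force: [0.3, -0.6, 0.3]
opening: 1.004
```

{"api": "servo_tool", "payload": {"deltas": [[0, 0, -8, 0], [0, 0, -14, 0], [0, 0, -17, 0], [0, 0, -17, 0]]}}

```text
time_s: 2.15
position: [0.4919, -0.2985, 0.0857]
tool_rot: [-3.133, -0.153, 0.007]
ft_force: [1.4, -0.0, -0.2]
opening: 1.005
```

{"api": "servo_tool", "payload": {"deltas": [[0, 0, 0, 0], [0, 0, 0, 0], [0, 0, 0, 0], [0, 0, 0, 0], [0, 0, 0, 0]], "gripper": 1}}

```text
time_s: 2.57
position: [0.4921, -0.2986, 0.0861]
tool_rot: [-3.134, -0.153, 0.006]
ft_force: [0.3, 0.6, 0.3]
opening: 0.661
```

{"api": "servo_tool", "payload": {"deltas": [[0, 0, 0, 0], [0, 0, 0, 0], [0, 0, 0, 0], [0, 0, 0, 0], [0, 0, 0, 0]]}}

```text
time_s: 2.98
position: [0.4922, -0.2985, 0.0861]
tool_rot: [-3.134, -0.153, 0.006]
ft_force: [0.1, 0.8, 0.4]
opening: 0.282
```

{"api": "servo_tool", "payload": {"deltas": [[0, 0, 0, 0], [0, 0, 0, 0], [0, 0, 0, 0], [0, 0, 0, 0], [0, 0, 0, 0]]}}

```text
time_s: 3.4
position: [0.4921, -0.2984, 0.086]
tool_rot: [-3.133, -0.153, 0.006]
ft_force: [-0.4, 1.2, 0.4]
opening: 0.157
```

{"api": "servo_tool", "payload": {"deltas": [[0, 0, 8, 0], [0, 0, 22, 0], [0, 0, 42, 0], [0, 0, 65, 0], [0, 0, 90, 0]]}}

```text
time_s: 3.82
position: [0.4915, -0.2982, 0.1767]
tool_rot: [-3.132, -0.153, 0.009]
ft_force: [0.6, -0.5, -6.1]
opening: 0.155
```

{"api": "servo_tool", "payload": {"deltas": [[0, 0, 20, 0], [0, 0, 35, 0], [0, 0, 45, 0], [0, 0, 45, 0]]}}

```text
time_s: 4.15
position: [0.4922, -0.2987, 0.2251]
tool_rot: [-3.135, -0.153, 0.003]
ft_force: [1.2, -0.5, -5.4]
opening: 0.154
```

{"api": "servo_tool", "payload": {"deltas": [[1, 8, 0, 0], [4, 24, 0, -0.01], [8, 48, 0, -0.02], [12, 76, 0, -0.03], [17, 106, 0, -0.04]]}}

```text
time_s: 4.57
position: [0.5085, -0.1914, 0.2231]
tool_rot: [-3.136, -0.088, 0.007]
ft_force: [2.0, 0.1, -5.6]
opening: 0.159
```

{"api": "servo_tool", "payload": {"deltas": [[5, 32, 0, 0], [10, 64, 0, -0.01], [15, 96, 0, -0.02], [20, 128, 0, -0.03], [25, 160, 0, -0.03]]}}

```text
time_s: 4.98
position: [0.5327, -0.0292, 0.2214]
tool_rot: [-3.136, -0.04, 0.012]
ft_force: [1.1, -0.6, -5.1]
opening: 0.158
```

{"api": "servo_tool", "payload": {"deltas": [[5, 32, 0, 0], [10, 64, 0, 0], [15, 96, 0, 0], [20, 126, 0, 0], [25, 155, 0, 0]]}}

```text
time_s: 5.4
position: [0.5568, 0.128, 0.2196]
tool_rot: [-3.137, -0.041, 0.016]
ft_force: [0.7, 0.2, -5.5]
opening: 0.155
```

{"api": "servo_tool", "payload": {"deltas": [[6, 30, 0, 0], [11, 58, 0, 0], [16, 84, 2, 0], [20, 106, 2, 0], [23, 120, 2, 0]]}}

```text
time_s: 5.82
position: [0.5788, 0.2508, 0.2194]
tool_rot: [-3.137, -0.045, 0.021]
ft_force: [0.7, 0.7, -5.7]
opening: 0.156
```

{"api": "servo_tool", "payload": {"deltas": [[1, 5, 0, 0], [1, 8, 0, 0], [1, 8, 0, 0], [1, 8, 0, 0]]}}

```text
time_s: 6.15
position: [0.5797, 0.2578, 0.2191]
tool_rot: [-3.137, -0.043, 0.022]
ft_force: [-0.4, -0.1, -5.4]
opening: 0.157
```

Run:
```python
from h import *
w=get_image("wrist");b=get_image("top");import pickle;pickle.dump((w,b),open("im2.pkl","wb"))
s=get_state();print(s["position"],s["tool_rot"])
t=cv2.resize(b["img"][140:260,110:300],None,fx=2.9,fy=2.9)
cv2.imwrite("pics/w2.png",w["img"]);cv2.imwrite("pics/t2.png",np.clip(t*1.5,0,255).astype(np.uint8))
```

```text
[0.57987981 0.25761524 0.21969413] [-3.13692143 -0.04241427  0.02073665]
```

View pics/w2.png

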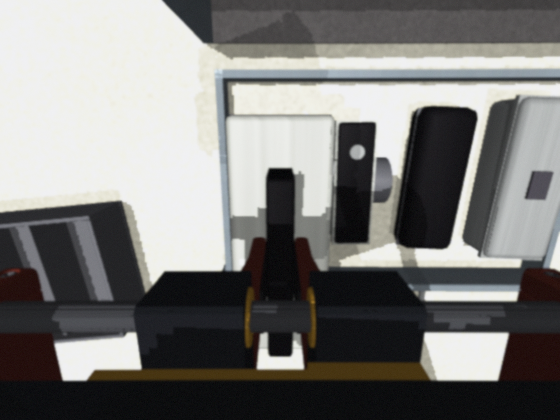

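The wrist view shows the held case top at u 227–333, the camera's left edge at u≈336 (v 123–242) and the left wall's inner top at u≈228. I'll cast those to their heights to check the slot.

Run:
```python
from h import *
import pickle
w,b=pickle.load(open("im2.pkl","rb"))
R=lambda n,p,z:print(n,ray(w,p,z)[:,:2].round(4).tolist())
R("cam left top",[(338,123),(334,241)],.08)
R("left wall inner top",[(229,85)],.046)
R("rear wall inner top",[(235,80),(480,80)],.046)
R("case top far corners",[(229,116),(333,116)],.072+.1335)
R("glasses", [(415,108),(398,245)],.056)
```

```text
cam left top [[0.6564, 0.2042], [0.5337, 0.1986]]
left wall inner top [[0.6916, 0.3148]]
rear wall inner top [[0.6966, 0.3084], [0.7029, 0.055]]
case top far corners [[0.6578, 0.2886], [0.6593, 0.2304]]
glasses [[0.6734, 0.1218], [0.5211, 0.1183]]
```

The slot is confirmed: wall at y≈0.313, camera at ≈0.2015, so the middle is 0.2575, where the case already is. I'll lower it gently and shift it 4 mm in x.

{"api": "servo_tool", "payload": {"deltas": [[2, 0, -10, 0], [4, 0, -26, 0], [4, 0, -44, 0], [4, 0, -62, 0], [4, 0, -78, 0]]}}

```text
time_s: 6.67
position: [0.5838, 0.2566, 0.1398]
tool_rot: [-3.138, -0.041, 0.022]
ft_force: [-0.1, 0.7, -4.9]
opening: 0.156
```

{"api": "servo_tool", "payload": {"deltas": [[0, 0, -10, 0], [0, 0, -18, 0], [0, 0, -25, 0], [0, 0, -30, 0], [0, 0, -33, 0]]}}

```text
time_s: 7.08
position: [0.5839, 0.2565, 0.1067]
tool_rot: [-3.137, -0.04, 0.021]
ft_force: [-0.6, -0.2, -5.0]
opening: 0.158
```

{"api": "servo_tool", "payload": {"deltas": [[0, 0, 0, 0], [0, 0, 0, 0]]}}

```text
time_s: 7.25
position: [0.5842, 0.2566, 0.1073]
tool_rot: [-3.137, -0.04, 0.02]
ft_force: [0.0, -0.0, -4.8]
opening: 0.158
```

Contact is expected at z≈0.100.

{"api": "servo_tool", "payload": {"deltas": [[0, 0, -1, 0], [0, 0, -2, 0], [0, 0, -3, 0], [0, 0, -4, 0], [0, 0, -5, 0]]}}

```text
time_s: 7.67
position: [0.5842, 0.2567, 0.1023]
tool_rot: [-3.137, -0.04, 0.02]
ft_force: [0.3, 1.1, -5.4]
opening: 0.157
```

{"api": "servo_tool", "payload": {"deltas": [[0, 0, -1, 0], [0, 0, -1.5, 0], [0, 0, -2, 0], [0, 0, -2, 0]]}}

```text
time_s: 8.0
position: [0.5842, 0.2567, 0.1006]
tool_rot: [-3.137, -0.04, 0.019]
ft_force: [-0.3, 0.5, -4.1]
opening: 0.155
```

{"api": "servo_tool", "payload": {"deltas": [[0, 0, -0.5, 0], [0, 0, -1, 0], [0, 0, -1.5, 0], [0, 0, -1.5, 0]]}}

```text
time_s: 8.33
position: [0.5843, 0.2569, 0.1]
tool_rot: [-3.136, -0.041, 0.018]
ft_force: [-3.0, 0.3, 1.1]
opening: 0.158
```

It is standing on the tray floor (the load has gone), so I'll let go.

{"api": "servo_tool", "payload": {"deltas": [[0, 0, 0, 0], [0, 0, 0, 0], [0, 0, 0, 0], [0, 0, 0, 0], [0, 0, 0, 0]], "gripper": 0.5}}

```text
time_s: 8.75
position: [0.5846, 0.2569, 0.1002]
tool_rot: [-3.136, -0.04, 0.017]
ft_force: [0.8, -0.1, -0.3]
opening: 0.482
```

{"api": "servo_tool", "payload": {"deltas": [[0, 0, 0, 0], [0, 0, 0, 0], [0, 0, 0, 0], [0, 0, 0, 0]]}}

```text
time_s: 9.08
position: [0.5846, 0.2569, 0.1001]
tool_rot: [-3.136, -0.041, 0.017]
ft_force: [0.8, -0.1, 0.7]
opening: 0.502
```

{"api": "servo_tool", "payload": {"deltas": [[0, 0, 6, 0], [0, 0, 18, 0], [0, 0, 36, 0], [0, 0, 60, 0], [0, 0, 85, 0]]}}

```text
time_s: 9.5
position: [0.5843, 0.2568, 0.1867]
tool_rot: [-3.136, -0.041, 0.018]
ft_force: [0.0, 0.1, 0.9]
opening: 0.5
```

{"api": "servo_tool", "payload": {"deltas": [[-8, -5, 5, 0], [-25, -16, 8, 0], [-50, -32, 8, 0], [-80, -51, 8, 0], [-110, -70, 8, 0]]}}

```text
time_s: 9.92
position: [0.4734, 0.1862, 0.1958]
tool_rot: [-3.136, -0.041, 0.016]
ft_force: [0.2, -1.0, 0.6]
opening: 0.5
```

{"api": "servo_tool", "payload": {"deltas": [[-30, -19, 0, 0], [-60, -38, 0, 0], [-85, -55, 0, 0], [-105, -67, 0, 0], [-114, -73, 0, 0]], "gripper": 1}}

```text
time_s: 10.33
position: [0.3577, 0.1123, 0.1979]
tool_rot: [-3.136, -0.04, 0.011]
ft_force: [0.1, -0.1, -0.4]
opening: 0.159
```

{"api": "servo_tool", "payload": {"deltas": [[0, 0, -15, 0], [0, 0, -40, 0], [0, 0, -65, 0], [0, 0, -85, 0], [0, 0, -95, 0]]}}

```text
time_s: 10.75
position: [0.357, 0.1121, 0.1016]
tool_rot: [-3.136, -0.04, 0.013]
ft_force: [-0.4, 0.5, 0.0]
opening: 0.009
```

Run:
```python
from h import *
b=get_image("top");import pickle;pickle.dump(b,open("im3.pkl","wb"))
s=get_state();print(s["position"],s["tool_rot"],s["opening"])
t=cv2.resize(b["img"][140:270,100:300],None,fx=3,fy=3)
cv2.imwrite("pics/t3.png",np.clip(t*1.5,0,255).astype(np.uint8))
```

```text
[0.35653956 0.11202513 0.10055679] [-3.13638335 -0.04012302  0.0156534 ] 0.0022118794376209633
```

View pics/t3.png

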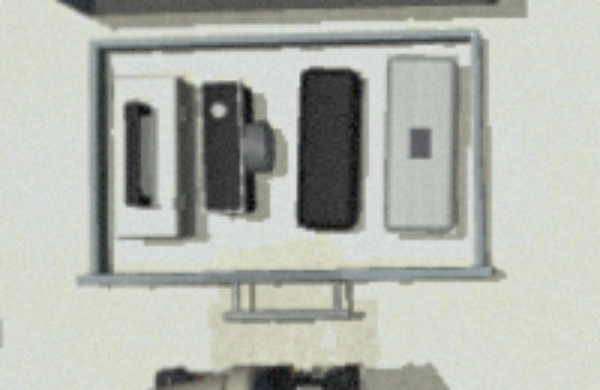

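The case stands upright in the slot, clear of the wall and of the camera, and the other deposits haven't moved. The bar is centred at crop (294,316), in line with the closed fingers. Next I'll go down and approach the bar.

{"api": "servo_tool", "payload": {"deltas": [[0, 1, -15, 0], [0, 1, -35, 0], [0, 1, -55, 0], [0, 1, -67, 0], [0, 1, -73, 0]]}}

```text
time_s: 11.22
position: [0.3564, 0.113, 0.0272]
tool_rot: [-3.137, -0.04, 0.017]
ft_force: [-0.2, -0.5, 0.2]
opening: 0.006
```

{"api": "servo_tool", "payload": {"deltas": [[7, 0, 0, 0], [15, 0, 0, 0], [23, 1, 0, 0], [30, 1, 0, 0], [36, 1, 0, 0]]}}

```text
time_s: 11.63
position: [0.394, 0.1141, 0.0286]
tool_rot: [-3.136, -0.04, 0.014]
ft_force: [-0.0, 0.1, -0.1]
opening: 0.007
```

{"api": "servo_tool", "payload": {"deltas": [[3, 0, 0, 0], [6, 0, 0, 0], [9, 0, 0, 0], [12, 0, 0, 0], [15, 0, 0, 0]]}}

```text
time_s: 12.05
position: [0.4092, 0.1141, 0.0286]
tool_rot: [-3.136, -0.04, 0.014]
ft_force: [0.3, 0.5, -0.2]
opening: 0.001
```

{"api": "servo_tool", "payload": {"deltas": [[2, 0, 0, 0], [4, 0, 0, 0], [6, 0, 0, 0], [8, 0, 0, 0], [10, 0, 0, 0]]}}

```text
time_s: 12.47
position: [0.4191, 0.1143, 0.0285]
tool_rot: [-3.136, -0.041, 0.014]
ft_force: [-2.5, 1.5, 1.8]
opening: 0.007
```

{"api": "servo_tool", "payload": {"deltas": [[2, 0, 0, 0], [4, 0, 0, 0], [7, 0, 0, 0], [10, 0, 0, 0], [14, 0, 0, 0]]}}

```text
time_s: 12.88
position: [0.4332, 0.1146, 0.0285]
tool_rot: [-3.135, -0.041, 0.015]
ft_force: [-3.4, 2.0, 1.6]
opening: 0.006
```

The tray is moving at about 3 N. I'll push on at roughly 70 mm/s.

{"api": "servo_tool", "payload": {"deltas": [[4, 0, 0, 0], [9, 0, 0, 0], [15, 0.5, 0, 0], [21, 0.5, 0, 0], [27, 1, 0, 0]]}}

```text
time_s: 13.3
position: [0.4609, 0.1153, 0.0284]
tool_rot: [-3.136, -0.041, 0.015]
ft_force: [-4.1, -1.0, 2.0]
opening: 0.005
```

{"api": "servo_tool", "payload": {"deltas": [[6, 0, 0, 0], [12, 0, 0, 0], [18, 0.5, 0, 0], [24, 0.5, 0, 0], [30, 1, 0, 0]]}}

```text
time_s: 13.72
position: [0.4915, 0.116, 0.0283]
tool_rot: [-3.137, -0.04, 0.015]
ft_force: [-3.4, -1.8, 2.4]
opening: 0.007
```

{"api": "servo_tool", "payload": {"deltas": [[6, 0, 0, 0], [12, 0, 0, 0], [18, 0.5, 0, 0], [24, 0.5, 0, 0], [30, 1, 0, 0]]}}

```text
time_s: 14.13
position: [0.5222, 0.1167, 0.0283]
tool_rot: [-3.137, -0.04, 0.015]
ft_force: [-4.4, -1.5, 2.0]
opening: -0.001
```

{"api": "servo_tool", "payload": {"deltas": [[6, 0, 0, 0], [12, 0, 0, 0], [18, 0.5, 0, 0], [24, 0.5, 0, 0], [30, 1, 0, 0]]}}

```text
time_s: 14.55
position: [0.5528, 0.1175, 0.0283]
tool_rot: [-3.138, -0.04, 0.015]
ft_force: [-3.7, -1.4, 2.0]
opening: 0.01
```

{"api": "servo_tool", "payload": {"deltas": [[6, 0, 0, 0], [12, 0, 0, 0], [18, 0.5, 0, 0], [24, 0.5, 0, 0], [30, 1, 0, 0]]}}

```text
time_s: 14.97
position: [0.5834, 0.1183, 0.0283]
tool_rot: [-3.138, -0.04, 0.015]
ft_force: [-3.4, -0.8, 2.4]
opening: 0.002
```

{"api": "servo_tool", "payload": {"deltas": [[6, 0, 0, 0], [12, 0, 0, 0], [18, 0.5, 0, 0], [24, 0.5, 0, 0], [30, 1, 0, 0]]}}

```text
time_s: 15.38
position: [0.614, 0.1191, 0.0283]
tool_rot: [-3.139, -0.04, 0.015]
ft_force: [-3.6, -0.7, 2.9]
opening: 0.007
```

{"api": "servo_tool", "payload": {"deltas": [[5, 0, 0, 0], [9, 0, 0, 0], [12, 0, 0, 0], [15, 0.5, 0, 0], [17, 0.5, 0, 0]]}}

```text
time_s: 15.8
position: [0.6313, 0.1194, 0.0282]
tool_rot: [-3.139, -0.039, 0.015]
ft_force: [-3.6, 0.6, 0.9]
opening: 0.007
```

{"api": "servo_tool", "payload": {"deltas": [[2, 0, 0, 0], [4, 0, 0, 0], [6, 0, 0, 0], [8, 0, 0, 0], [10, 0, 0, 0]]}}

```text
time_s: 16.22
position: [0.6414, 0.1196, 0.0283]
tool_rot: [-3.139, -0.04, 0.015]
ft_force: [-2.8, 1.2, 1.6]
opening: 0.007
```

{"api": "servo_tool", "payload": {"deltas": [[2, 0, 0, 0], [4, 0, 0, 0], [6, 0, 0, 0], [8, 0, 0, 0], [10, 0, 0, 0]]}}

```text
time_s: 16.63
position: [0.6516, 0.1198, 0.0282]
tool_rot: [-3.138, -0.04, 0.015]
ft_force: [-3.0, 2.5, 2.2]
opening: 0.004
```

{"api": "servo_tool", "payload": {"deltas": [[1, 0, 0, 0], [2, 0, 0, 0], [3, 0, 0, 0], [4, 0, 0, 0], [5, 0, 0, 0]]}}

```text
time_s: 17.05
position: [0.6545, 0.1198, 0.0281]
tool_rot: [-3.139, -0.04, 0.024]
ft_force: [-14.6, 1.4, 7.0]
opening: 0.006
```

The force has risen to about 15 N at 0.6545, after roughly 0.238 m of travel, so this is the stop. I'll hold briefly, back off, and raise the arm clear.

{"api": "servo_tool", "payload": {"deltas": [[1, 0, 0, 0], [1, 0, 0, 0], [0, 0, 0, 0], [-3, 0, 0, 0], [-8, 0, 0, 0]]}}

```text
time_s: 17.47
position: [0.6471, 0.1192, 0.0281]
tool_rot: [-3.139, -0.039, 0.021]
ft_force: [-0.5, 0.2, -0.4]
opening: 0.002
```

{"api": "servo_tool", "payload": {"deltas": [[-15, 0, 0, 0], [-35, 0, 0, 0], [-60, 0, 5, 0], [-90, 0, 20, 0], [-120, 0, 45, 0]]}}

```text
time_s: 17.88
position: [0.5243, 0.1184, 0.0702]
tool_rot: [-3.141, -0.038, 0.029]
ft_force: [-0.1, 0.1, 0.4]
opening: 0.003
```

{"api": "servo_tool", "payload": {"deltas": [[-30, 0, 30, 0], [-60, 0, 65, 0], [-90, 0, 100, 0], [-100, 0, 130, 0], [-100, 0, 140, 0]]}}

```text
time_s: 18.3
position: [0.4238, 0.1186, 0.2174]
tool_rot: [-3.139, -0.039, 0.011]
ft_force: [0.6, 0.3, 0.4]
opening: 0.004
```

{"api": "servo_tool", "payload": {"deltas": [[0, 0, 0, 0], [0, 0, 0, 0]]}}

```text
time_s: 18.47
position: [0.4246, 0.1185, 0.2189]
tool_rot: [-3.139, -0.038, 0.004]
ft_force: [0.5, 0.4, 0.7]
opening: 0.008
```

Run:
```python
from h import *
b=get_image("top");a=get_image("scene")
s=get_state();print(s["time_s"],s["position"],s["ft_force"],np.abs(s["qd"]).max())
t=cv2.resize(b["img"][20:260,90:440],(560,384));c=cv2.resize(a["img"][180:420,200:550],(560,384))
cv2.imwrite("pics/end.png",np.clip(np.hstack([t,c])[:, :]*1.5,0,255).astype(np.uint8)) if 0 else cv2.imwrite("pics/end.png",np.clip(np.vstack([cv2.resize(t,(437,300)),cv2.resize(c,(437,300))])*1.5,0,255).astype(np.uint8))
import pickle;pickle.dump((a,b),open("im4.pkl","wb"))
```

```text
18.5667 [0.42388178 0.11830796 0.21570299] [ 0.47721031 -0.10098278 -0.8257732 ] 0.020617900716049888
```

View pics/end.png

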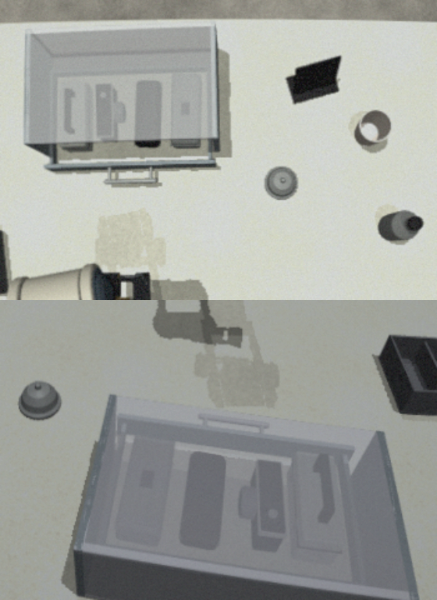

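Everything stands inside the cabinet, and the bell and flask are where they were. I'll check the panel's standoff (40 mm expected) before handing in.

Run:
```python
from h import *
import pickle
a,b=pickle.load(open("im4.pkl","rb"))
g=lambda u,v:(90+u/1.2486,20+v/1.25)
print("panel outer",ray(b,[g(47,169),g(217,165)],.061)[:,:2])
print("mouth top",ray(b,[g(25,144),g(216,139)],.155)[:,:2])
```

```text
panel outer [[ 0.69662049  0.32999534]
 [ 0.70564377 -0.08408953]]
mouth top [[ 0.73865044  0.34765428]
 [ 0.74796374 -0.08502013]]
```

The panel stands 42 mm proud, which matches 40 mm within calibration, so the tray is fully in.

```bash
python3 -c "
from workcell import *
print(job_done())"
```

```text
the job is handed in; nothing more can be done
None
```

I set the case down upright by its handle in the free slot of the tray, let it go, then closed the tray by pushing its bar handle at about 70 mm/s. I slowed near the end and handed the job in at about 18.6 s of robot time.

**Placing:** the case landed gently, with contact seen only as its weight leaving the wrist. A top picture before the push showed it clear of the tray wall and the camera.

**Closing:** the force stayed around 3–4 N while the tray slid and rose to about 15 N at the stop. The front panel measured about 42 mm proud of the cabinet, against 40 mm expected and a calibration good to about 2 mm.

**Final pictures:** all four deposits are standing inside the cabinet. The bell and flask look to be where they were, judged by eye rather than re-measured. The arm was raised clear and touching nothing. No check failed or disagreed.

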